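Third load step on the hand-lever hardness tester, held for the dwell

ROBOT

A 6-joint arm with a two-finger parallel gripper is mounted at the origin on a cart in front of the work surface, level with it; the furniture and walls round the work are solid. World frame = base frame: x ahead of the robot, y to its left, z up, the work surface at z = 0. Lengths are in m, angles in rad, forces in N, time in s.
With the tool pointing down it reaches from about 0.375 to 0.9 m from the base axis. Payload 3.1 kg.
Tool frame: the origin (TCP) lies midway between the tips of the shut fingers; the grasp point (between the pads) lies pinch_z behind it (pinch_z is the distance from the TCP to the grasp point, in m); y points along the fingers, z is the direction in which the jaws open and shut, and the axes are right-handed (so a half turn about y gives the same grasp; the last joint's range is limited). The gripper opens to 87 mm and grips with 3 to 60 N. Pads are 19 mm wide; open, the fingers measure 117 mm over their backs; the gripper's body (75 mm by 190 mm) begins 51 mm behind the grasp point.
Start: joints at [0.957, 0.527, 1.433, -0, 1.181, -0.178], TCP at [0.264, 0.567, 0.223] pointing down, gripper open.
Joint ranges: [-3.08, 3.08], [-0.75, 2.2], [0.22, 2.44], [-1.43, 4.57], [0, 2.65], [-2.85, 2.85]. Speed limits (rad/s): [2.79, 2.79, 3.14, 3.14, 3.14, 3.14].

INTERFACE

Orientations are given as a unit quaternion [x, y, z, w].
In Python, from rig import get_obs, camera, hand_in, pinch_z gives the robot as it stands. The module is installed in compiled form; this text tells all that it offers.
- The arm moves only by the tool arm_command, never from a script. Its argument "plan" is a list of rows, each a list of 2 entries, a list of its own where there are three numbers: the shift along the world's x, y, z in units of 25 mm (1.0 is 25 mm), then the turn about the world's z in units of 5 degrees (1.0 is 5 degrees). A call has 1 to 5 rows; each row is the pose to reach, as a shift and turn from the pose commanded when the call began; what a row does not reach only later rows make up. A row lasts 1/10 s, in which the tool goes at most 50 mm and 8.59 degrees, less where a joint would pass 70% of its speed; a pose out of reach is approached as far as the arm can. A call with a gripper value outside its range is refused whole. "fingers" is the opening, from -1 (shut) to 1 (fully open), set as the call begins (left out, the last holds). The fingers move at their own pace and stop on an object; "force" is the grip in N (left out, the last holds). Time passes only in rows, so rows that repeat a pose let the fingers close. It gives the time, the measured TCP pose, the force and the opening at its end, in the units of the state.
- get_obs(): the state, without advancing time (a new reading comes with each control period).
- camera(name): name is "scene" or "top" or "wrist"; returns a dict with "pixels" (420x560x3 uint8, red, green, blue), "camera_matrix" (3x3 intrinsics, pixels), "distortion" ([k1, k2, p1, p2, k3] as OpenCV has them; the pictures are not rectified), "R" (3x3) and "t" (3): a world point X has camera coordinates R X + t. Camera axes: x right, y down, z forward; pixel columns grow to the right and rows downward; lengths in m; the calibration is good to about 2 mm. A picture is of the moment at which its call begins. There is no depth.
- hand_in(): hands the job in, once; it reports no verdict.
The state is a dict: "time": time; "q": joint angles; "joint_velocities": joint speeds; "joint_torque": joint torques, N m; "position": TCP position; "tool_rot": TCP orientation; "ft_force": force on the tool from outside, world axes, zero at the start; "moment": the same for the moment, N m; "grip_width": finger opening in m.
Only numpy, scipy, OpenCV 4.12 (cv2) and the standard library are available. Lean on these libraries where they do the work, as an engineer would, in place of code of your own. Each camera call takes 0.05 s, during which the arm holds its last target.

TASK

On the small hand-lever hardness tester, slide the shuttle that carries the steel test block along its channel, without lifting it, until the block sits at the single mark under the indenter. Then pull the lever down exactly three clicks, never as far as a fourth, and finish while still holding it there: it springs back up as soon as it is let go. Leave the other things on the bench where they are.

Things in the scene. Friction and masses are not known exactly. Their poses are not given: they have to be found in the camera images.
- tester: Hand-lever hardness tester: grey C-frame casting 220 mm tall, bolted down. Origin on the bench below the indenter; -x is its open front (to the robot), +y runs along the channel to the loading end at the left. Its head, x -40 to 138, y -35 to 35 mm, begins 110 mm above the bench. A flat steel table, top 24 mm above the bench, reaches from y = -80 to 250 mm, x = -50 to 50 mm.
- press_mark (a point): Point on the table right below the indenter, 24 mm above the bench; axes as tester. The channel along y lies between dark rails 7 mm high, 77 mm apart; on the front one a single line marks this place, a double line y = 85 mm. Fixed furniture: a machine 0.65 m tall at the robot's left (x over 0.38, y 0.14 to 0.42 m), a cabinet at its right (x over 0.5, y under -0.42 m): keep clear.
- indenter: Sprung steel pin, 11 mm in diameter, with a conical point, under the tester's head. Origin at its point, 54 mm above the bench while the lever is up, 4 mm clear of the block's top.
- shuttle_seat (a point): Centre of the round nest for the block, on the upper face of the shuttle, 34 mm above the bench; a short black line on the plate's front edge points at it. Shuttle: loose aluminium plate 73.5 x 156 x 10 mm, about 0.35 kg, flat in the channel, axes as the tester's. Parked with this point 60 to 110 mm left (+y) of press_mark; at the mark the x and y of the two agree.
- shuttle_knob (a point): Centre of the shuttle's upright black knob, 22 mm in diameter, 28 mm high, top 86 mm above the bench, on a 12 mm stem at the shuttle's left end: 95 mm from shuttle_seat along the tester's +y and 38 mm higher, so 72 mm above the bench. Pinch it from above, fingers any way round, or push it.
- test_block: Round steel hardness block, 50 mm in diameter, 16 mm high, loose in the shuttle's nest (54 mm wide, 6 mm deep). Origin at the centre of its underside, 34 mm above the bench.
- lever_grip (a point): Centre of the lever's hand grip: black round bar, 20 mm in diameter, 62 mm long, parallel to the tester's y axis, at the lever's end on the tester's right (-y) side. About 260 mm above the bench at rest, 175 mm at three clicks. Press it down from above or pinch it, fingers front and back; it turns with the lever.
- lever_axis (a point): Point on the lever's hinge axis, level with the middle of the grip, 165 mm above the bench. The hinge runs along the tester's y. lever_grip moves on a circle of radius 150 mm about it, starting 40 degrees above the horizontal on the front (-x) side and going down.
- load_lever (a joint): Lever angle, rad: 0 at rest (up), grows downward, stop at 1.10. A spring roller clicks between wheel pins every 12 degrees: notches at 0.209, 0.419, 0.628 (third click), 0.838. At the grip it takes 7 to 10 N down to leave a notch, sinking to 2 to 4 N as the next nears, then leaping by about 4 N as the roller drops in. A return spring beats the clicks. It lowers the indenter 20 mm per rad.
- tube_centre (a point): Bystander, leave alone: upright black plastic tube, 26 mm in diameter, 60 mm tall, loose in front of the tester; this point is half-way up.
- spare_block: Bystander, leave alone: round steel block, 64 mm in diameter, 12 mm high, loose on the bench. Origin at the centre of its underside.
- specimen: Bystander, leave alone: small black resin disc, 30 mm in diameter, 19 mm high, loose on the bench. Origin at the centre of its underside.
Not all that is in view belongs to the job. What is shaped like the test_block but blue, green or purple is not meant.

How it is judged:
By the outcome, as a careful person would: the job done as asked, in the order asked, and still so for the second after the job is handed in, while the arm keeps its last pose, push and grip.
It also fails if it takes over 61 s, if anything falls off the work surface, if the arm or the gripper's body presses on something with over 40 N, if the wrist force passes 120 N, or if a joint passes its speed limit or range.

## Working session

There is one attempt and no reset: what is moved stays moved. The work goes in short steps, Python scripts to look and compute and a tool call to move; the robot and the scene stay as the last step left them, time stands still between calls to the robot, and variables do not carry over. Pictures are saved under pics/ and viewed, and the job is handed in when it is done.

Besides the shell and the picture viewer there is one more tool, called after "Call:" as name(argument=value, ...), one argument or row to a line, values as JSON. arm_command: Moves the arm, as the interface text tells. Its arguments: {"type":"object","properties":{"plan":{"type":"array"},"fingers":{"type":"number"},"force":{"type":"number"}},"required":["plan"]}

```bash
mkdir -p pics
python3 - <<'E'
from rig import get_obs, camera, pinch_z
import cv2, pickle
o=get_obs()
print(o, pinch_z if not callable(pinch_z) else pinch_z())
D={}
for n in ("scene","top","wrist"):
    c=camera(n); D[n]=c
    cv2.imwrite(f"pics/{n}0.png", c["pixels"][:,:,::-1])
    print(n,c["camera_matrix"],c["distortion"],-c["R"].T@c["t"],c["R"])
pickle.dump(D,open("cam0.pkl","wb"))
E
```

```text
{'time': 0.0, 'q': array([ 9.56471088e-01,  5.28452692e-01,  1.43393131e+00, -1.61570032e-05,
        1.18137490e+00, -1.78487143e-01]), 'joint_velocities': array([ 0.0004532 ,  0.00086432,  0.00038245, -0.00028976, -0.00079002,
       -0.00068656]), 'joint_torque': array([ 8.26473879e-04, -4.40050292e+01, -1.76597178e+01,  6.34914148e-02,
        5.83246630e-02, -1.48025256e-04]), 'position': array([0.26339117, 0.56596934, 0.22157068]), 'tool_rot': array([ 0.69109192, -0.15316395,  0.15258227, -0.68967486]), 'ft_force': array([0.05567493, 0.68067248, 0.23716712]), 'moment': array([ 0.06021656,  0.02586084, -0.00294854]), 'grip_width': 0.08672922879336771} 0.0187
scene [[472.6031404    0.         278.79690946]
 [  0.         472.6031404  205.9246725 ]
 [  0.           0.           1.        ]] [-0.00141009  0.          0.          0.          0.        ] [-0.03580399 -0.50662827  0.98897094] [[ 0.55686342 -0.83054223  0.01013613]
 [-0.65339974 -0.4455616  -0.6119997 ]
 [ 0.51280787  0.3341773  -0.79079303]]
top [[501.37543575   0.         277.19875318]
 [  0.         501.37543575 209.12515402]
 [  0.           0.           1.        ]] [-0.08426416  0.          0.          0.          0.        ] [ 0.44986493 -0.18849111  1.28016767] [[-0.00829816 -0.99967805 -0.02397779]
 [-0.99807674  0.00975322 -0.06121843]
 [ 0.06143258  0.02342367 -0.99783634]]
wrist [[290.4082321    0.         281.50010406]
 [  0.         290.4082321  211.51062866]
 [  0.           0.           1.        ]] [-0.04330027  0.          0.          0.          0.        ] [0.20478017 0.59457707 0.38376519] [[ 0.42151234  0.90681626 -0.00340891]
 [ 0.88063443 -0.40843965  0.24012506]
 [ 0.21635698 -0.10421768 -0.97073598]]
```

View pics/scene0.png

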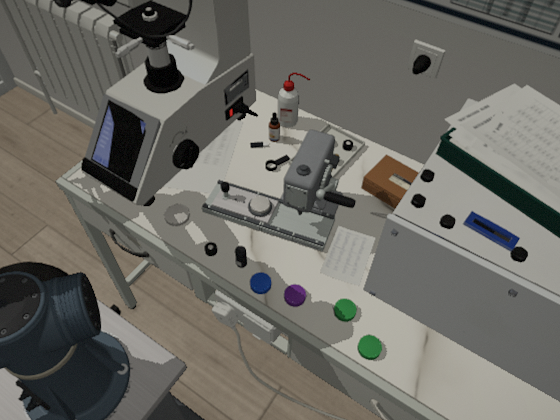

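View pics/top0.png

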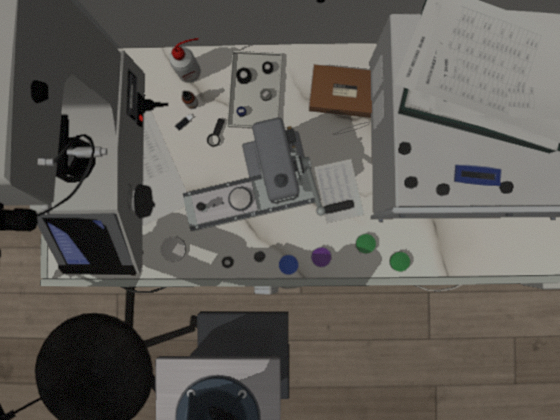

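View pics/wrist0.png

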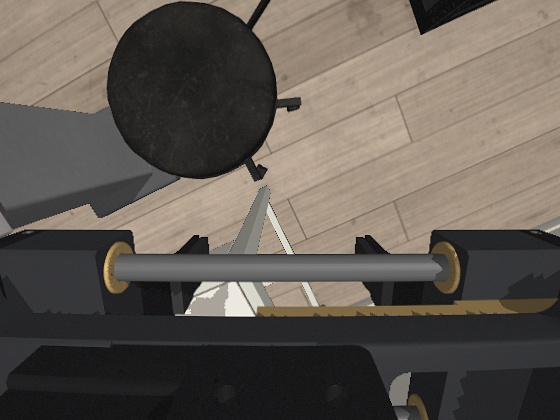

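Run:
```python
import cv2
s=cv2.imread("pics/scene0.png"); t=cv2.imread("pics/top0.png")
cv2.imwrite("pics/scene0c.png",cv2.resize(s[120:280,150:370],None,fx=3.6,fy=3.6,interpolation=cv2.INTER_CUBIC))
cv2.imwrite("pics/top0c.png",cv2.resize(t[100:280,160:370],None,fx=3.3,fy=3.3,interpolation=cv2.INTER_CUBIC))
```

```text
(no output)
```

View pics/scene0c.png

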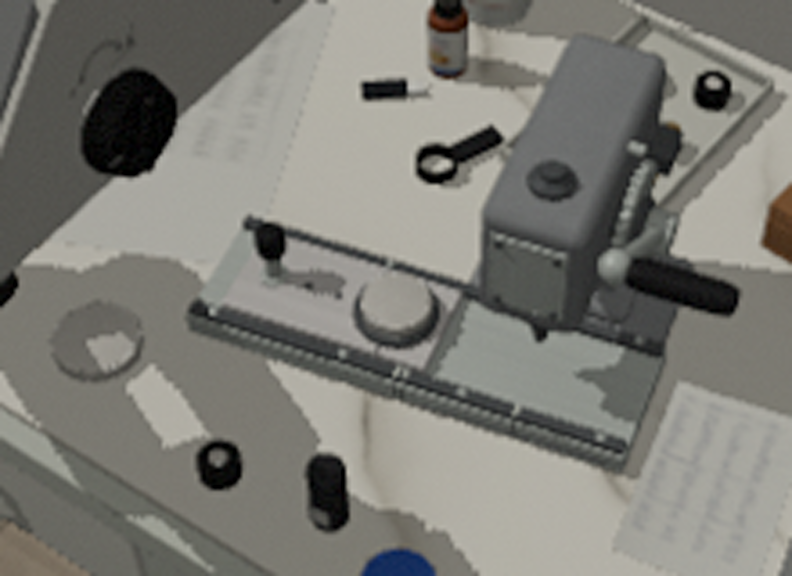

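View pics/top0c.png

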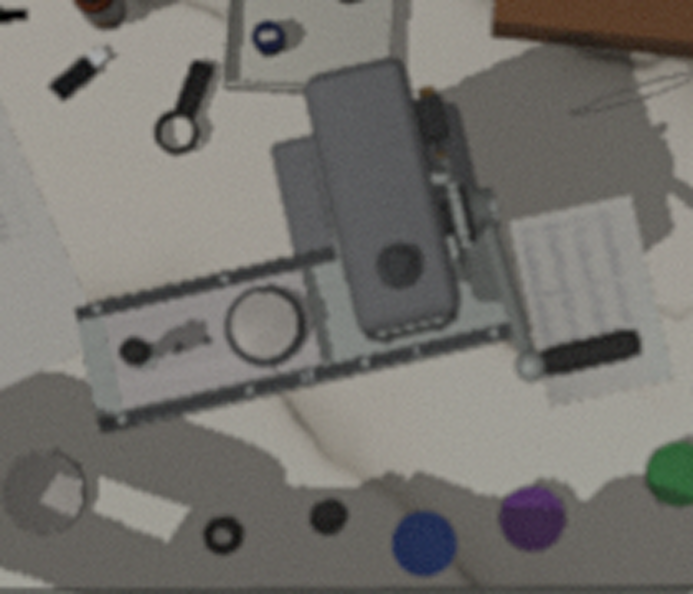

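```bash
cat > h.py <<'E'
import numpy as np, cv2, pickle
def ray(c,px):
    u=cv2.undistortPoints(np.array([[px]],float),c["camera_matrix"],c["distortion"])[0,0]
    d=c["R"].T@np.array([u[0],u[1],1.]); return -c["R"].T@c["t"], d/np.linalg.norm(d)
def plane(c,px,z):
    o,d=ray(c,px); return o+d*(z-o[2])/d[2]
def tri(c1,p1,c2,p2):
    o1,d1=ray(c1,p1);o2,d2=ray(c2,p2)
    A=np.array([d1,-d2]).T; s=np.linalg.lstsq(A,o2-o1,rcond=None)[0]
    a=o1+s[0]*d1;b=o2+s[1]*d2
    return (a+b)/2, np.linalg.norm(a-b)
def proj(c,X):
    return cv2.projectPoints(np.array([X],float),cv2.Rodrigues(c["R"])[0],c["t"],c["camera_matrix"],c["distortion"])[0].ravel()
def dark(c,box,th=45):
    x0,y0,x1,y1=box
    g=c["pixels"][y0:y1,x0:x1].max(2); m=(g<th).astype(np.uint8)
    n,l,s,ce=cv2.connectedComponentsWithStats(m)
    return [(s[i].tolist(),(ce[i]+[x0,y0]).round(2).tolist(),cv2.minAreaRect((np.argwhere(l==i)[:,::-1]+[x0,y0]).astype(np.float32))) for i in range(1,n) if s[i,4]>15]
E
python3 - <<'E'
from h import *
D=pickle.load(open("cam0.pkl","rb")); S,T=D["scene"],D["top"]
for n,c,b in (("knobT",T,(192,198,212,214)),("knobS",S,(217,180,232,195)),("gripT",T,(315,198,358,218)),("gripS",S,(315,185,360,212))):
    for th in (35,50): print(n,th,dark(c,b,th))
print("block",plane(T,(240,198.5),.05),plane(S,(260.3,204.7),.05))
for a in [(105,425),(505,335),(83,312),(333,253)]:
    print("railT",plane(T,(160+a[0]/3.3,100+a[1]/3.3),.031))
for a in [(192,312),(625,448),(248,222),(662,350),(400,377),(463,393),(515,410)]:
    print("railS",plane(S,(150+a[0]/3.6,120+a[1]/3.6),.031))
E
```

```text
knobT 35 []
knobT 50 [([5, 5, 8, 7, 45], [200.6, 206.18], ((200.5, 206.0), (6.0, 7.0), 90.0))]
knobS 35 [([4, 2, 8, 10, 64], [224.73, 186.58], ((224.5, 186.5), (9.0, 7.0), 90.0))]
knobS 50 [([4, 2, 8, 11, 69], [224.54, 186.54], ((224.5, 187.0), (10.0, 7.0), 90.0))]
gripT 35 []
gripT 50 [([10, 3, 28, 12, 193], [338.62, 206.22], ((338.67645263671875, 206.20591735839844), (7.033533096313477, 27.891597747802734), 75.96376037597656))]
gripS 35 [([9, 7, 31, 15, 266], [339.08, 199.27], ((339.22637939453125, 199.20753479003906), (31.04348373413086, 9.065794944763184), 15.94539737701416))]
gripS 50 [([0, 0, 5, 14, 24], [316.33, 190.67], ((316.31195068359375, 191.29360961914062), (3.2566096782684326, 13.601133346557617), 16.699241638183594)), ([8, 6, 32, 17, 291], [338.64, 199.09], ((339.1000061035156, 199.1999969482422), (31.306547164916992, 9.803059577941895), 18.434947967529297))]
block [ 0.55276709 -0.06801217  0.05      ] [ 0.55010613 -0.06920738  0.05      ]
railT [0.4794664  0.05539421 0.031     ]
railT [ 0.5449267  -0.24878426  0.031     ]
railT [0.56584491 0.07253039 0.031     ]
railT [ 0.60878923 -0.11894942  0.031     ]
railS [0.47478644 0.05617263 0.031     ]
railS [ 0.54870721 -0.25666846  0.031     ]
railS [0.56335712 0.07562656 0.031     ]
railS [ 0.63374486 -0.23658707  0.031     ]
railS [ 0.51157484 -0.09838364  0.031     ]
railS [ 0.52488004 -0.14183876  0.031     ]
railS [ 0.53309955 -0.1789748   0.031     ]
```

Run:
```python
from h import *
from scipy.spatial.transform import Rotation as R
D=pickle.load(open("cam0.pkl","rb")); S,T=D["scene"],D["top"]
print(R.from_quat([ 0.69109192, -0.15316395,  0.15258227, -0.68967486]).as_matrix().round(3))
k,e=tri(T,(200.6,206.2),S,(224.6,186.9)); print("knob",k,e)
g,e=tri(T,(338.6,206.2),S,(339.1,199.2)); print("grip",g,e)
print("machine front top view", plane(T,(90,275),0.0),plane(T,(135,272),0.0),plane(T,(143,200),.15), "bench front",plane(T,(200,285),0))
s=S["pixels"][:,:,::-1]
cv2.imwrite("pics/rail.png",cv2.resize(s[195:250,200:330],None,fx=6,fy=6,interpolation=cv2.INTER_CUBIC))
cv2.imwrite("pics/mach.png",cv2.resize(s[0:220,40:280],None,fx=2.7,fy=2.7,interpolation=cv2.INTER_CUBIC))
```

```text
[[ 0.907 -0.001  0.422]
 [-0.422 -0.002  0.907]
 [-0.    -1.    -0.002]]
knob [0.53250697 0.02680998 0.07235488] 0.002243594068019358
grip [ 0.51692431 -0.28883994  0.26195988] 0.0014458970345067046
machine front top view [0.36207452 0.32914999 0.        ] [0.36988315 0.20955923 0.        ] [0.54338749 0.14530453 0.15      ] bench front [0.33641232 0.04043889 0.        ]
```

View pics/rail.png

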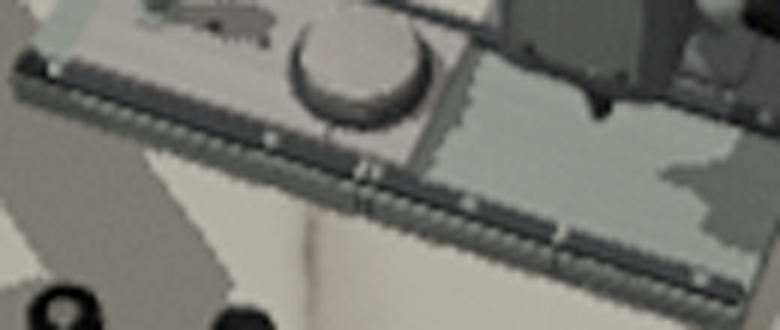

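View pics/mach.png

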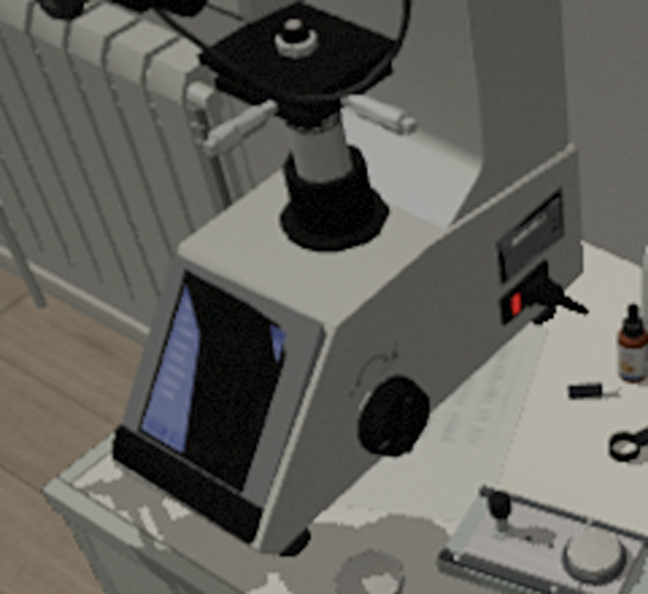

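Run:
```python
from h import *
D=pickle.load(open("cam0.pkl","rb")); S,T=D["scene"],D["top"]
t=T["pixels"][:,:,::-1]
cv2.imwrite("pics/machT.png",cv2.resize(t[60:290,30:230],None,fx=2.6,fy=2.6,interpolation=cv2.INTER_CUBIC))
s1=plane(S,(293.3,234.2),.031);d1=plane(S,(261.3,223.7),.031); print(s1,d1,np.linalg.norm(s1-d1))
v=(d1-s1)[:2];v/=np.linalg.norm(v);print("yaw",np.degrees(np.arctan2(-v[0],v[1])))
```

```text
[ 0.53266145 -0.17996961  0.031     ] [ 0.51439227 -0.09697451  0.031     ] 0.08498205454334733
yaw 12.414172982123633
```

View pics/machT.png

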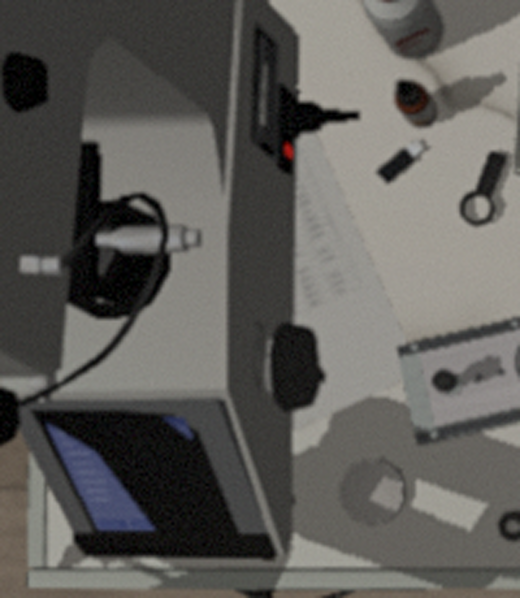

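Call:
arm_command(
  plan=[
    [[-0.4,-0.9,1.2],0],
    [[-0.8,-1.8,2.4],0],
    [[-1.2,-2.7,3.6],0],
    [[-1.6,-3.6,4.8],0],
    [[-2.0,-4.5,6.0],0],
  ],
)

```text
time: 0.65
position: [0.2131, 0.4529, 0.3733]
tool_rot: [0.691, -0.153, 0.153, -0.69]
ft_force: [0.2, 0.2, 0.3]
grip_width: 0.0869
```

Run:
```python
from h import *
from rig import get_obs
D=pickle.load(open("cam0.pkl","rb")); S,T=D["scene"],D["top"]
print(tri(T,(115.4,213.8),S,(164,120)), tri(T,(137.7,273.5),S,(137,200)))
o=get_obs();print(o["q"].round(3),o["position"],o["ft_force"])
```

```text
(array([0.50943843, 0.17607063, 0.23779245]), np.float64(0.006507835345143712)) (array([0.3725318 , 0.17650652, 0.07962181]), np.float64(0.003998484372069614))
[ 0.907  0.202  1.519 -0.     1.421 -0.228] [0.21311461 0.45285753 0.37329101] [0.18064366 0.23837059 0.27989014]
```

Call:
arm_command(
  plan=[
    [[-0.5,-1.1,0],0],
    [[-1.0,-2.2,0],0],
    [[-1.5,-3.3,0],0],
    [[-2.0,-4.4,0],0],
    [[-2.4,-5.1,0],0],
  ],
)

```text
time: 1.15
position: [0.1524, 0.3245, 0.3722]
tool_rot: [0.691, -0.153, 0.153, -0.69]
ft_force: [1.2, -0.1, -0.0]
grip_width: 0.0872
```

Run:
```python
from rig import get_obs
o=get_obs();print(o["q"].round(3),o["position"],o["ft_force"])
```

```text
[ 0.817 -0.039  1.794 -0.     1.387 -0.318] [0.15244487 0.32454211 0.37220516] [ 1.21469993 -0.09827927 -0.03845485]
```

Call:
arm_command(
  plan=[
    [[1.43,-0.94,0],1.6],
    [[2.84,-1.94,0],3.2],
    [[4.12,-3.12,0],4.8],
    [[5.24,-4.44,0],6.4],
    [[6.2,-5.88,0],8.0],
  ],
)

```text
time: 1.65
position: [0.2934, 0.2019, 0.3725]
tool_rot: [-0.705, -0.05, 0.049, 0.705]
ft_force: [-0.6, 0.6, -0.1]
grip_width: 0.0871
```

Run:
```python
from rig import get_obs
o=get_obs();print(o["q"].round(3),o["position"],o["ft_force"])
```

```text
[ 0.286 -0.044  1.798  0.     1.387 -1.426] [0.29344768 0.20193294 0.37252831] [-0.5522749   0.56929284 -0.07054194]
```

Call:
arm_command(
  plan=[
    [[0.5,-1.1,0],0],
    [[1.0,-2.2,0],0],
    [[1.35,-3.4,0],0],
    [[1.7,-4.8,0],0],
    [[1.9,-6.2,0],0],
  ],
)

```text
time: 2.15
position: [0.3402, 0.0467, 0.3725]
tool_rot: [0.705, 0.048, -0.048, -0.705]
ft_force: [1.2, 0.7, -0.7]
grip_width: 0.0867
```

Run:
```python
from rig import get_obs
from scipy.spatial.transform import Rotation as R
import numpy as np
o=get_obs();print(o["q"].round(3),o["position"],o["ft_force"]); z=R.from_quat(o["tool_rot"]).as_matrix()[:,2];print(np.degrees(np.arctan2(z[1],z[0])))
```

```text
[-0.193 -0.068  1.82   0.     1.389 -1.899] [0.34019214 0.04671217 0.37248703] [ 1.20537147  0.68674232 -0.67541558]
97.77784092722837
```

Call:
arm_command(
  plan=[
    [[0.8,-1.2,0],-1.6],
    [[1.9,-2.0,0],-3.2],
    [[3.3,-2.5,0],-4.8],
    [[4.7,-2.8,0],-6.4],
    [[6.0,-3.0,0],-8.0],
  ],
)

```text
time: 2.65
position: [0.4913, -0.0279, 0.3722]
tool_rot: [0.679, -0.199, 0.199, -0.679]
ft_force: [-0.3, -0.3, -0.1]
grip_width: 0.087
```

Call:
arm_command(
  plan=[
    [[0,0,0],-1.6],
    [[0,0,0],-3.2],
    [[0,0,0],-4.8],
    [[0,0,0],-6.4],
    [[0,0,0],-8.0],
  ],
)

```text
time: 3.15
position: [0.4897, -0.0269, 0.3721]
tool_rot: [0.57, -0.419, 0.418, -0.57]
ft_force: [-0.3, 0.2, 0.2]
grip_width: 0.0871
```

```bash
cat > st.py <<'E'
from rig import get_obs, camera
from scipy.spatial.transform import Rotation as R
import numpy as np, cv2, pickle, sys
o=get_obs();z=R.from_quat(o["tool_rot"]).as_matrix()[:,2]
print(round(o["time"],2),o["q"].round(3),o["position"].round(4),o["ft_force"].round(1),"yaw",np.degrees(np.arctan2(z[1],z[0])).round(2),"w",round(o["grip_width"],4))
if len(sys.argv)>1:
    tag=sys.argv[1]
    for n in sys.argv[2:]:
        c=camera(n); pickle.dump(c,open(f"{n}_{tag}.pkl","wb")); cv2.imwrite(f"pics/{n}_{tag}.png",c["pixels"][:,:,::-1])
E
python3 st.py a wrist
```

```text
3.15 [-0.283  0.187  1.542 -0.     1.414 -0.587] [ 0.4897 -0.0269  0.3721] [-0.3  0.2  0.2] yaw 17.43 w 0.0871
```

View pics/wrist_a.png

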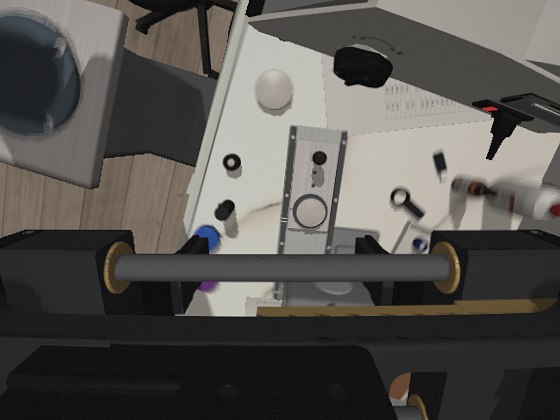

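Call:
arm_command(
  plan=[
    [[0.3,-1.8,0],-0.5],
    [[0.7,-3.6,0],-1.0],
    [[1.1,-5.4,0],-1.0],
    [[1.4,-7.2,0],-1.0],
    [[1.6,-8.0,0],-1.0],
  ],
)

```text
time: 3.7
position: [0.5302, -0.2308, 0.3719]
tool_rot: [0.553, -0.441, 0.442, -0.552]
ft_force: [0.8, 1.6, -0.0]
grip_width: 0.0869
```

```bash
python3 st.py b wrist; python3 -c "
import cv2
s=cv2.imread('pics/wrist_b.png'); cv2.imwrite('pics/wrist_bc.png',cv2.resize(s[0:270,150:400],None,fx=2.2,fy=2.2,interpolation=cv2.INTER_CUBIC))"
```

```text
3.7 [-6.030e-01  3.280e-01  1.345e+00 -1.000e-03  1.468e+00 -8.250e-01] [ 0.5302 -0.2308  0.3719] [ 0.8  1.6 -0. ] yaw 12.7 w 0.0869
```

View pics/wrist_bc.png

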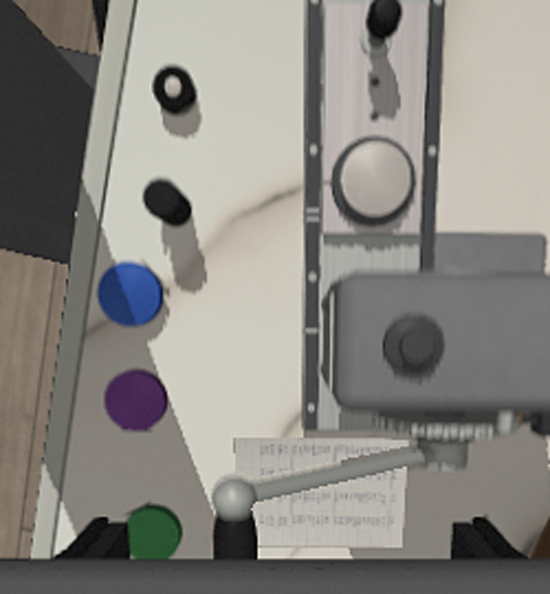

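Run:
```python
from h import *
W=pickle.load(open("wrist_b.pkl","rb"))
s=W["pixels"][:,:,::-1]
cv2.imwrite("pics/wb2.png",cv2.resize(s[55:200,280:360],None,fx=5,fy=4.1,interpolation=cv2.INTER_CUBIC))
f=lambda a:(150+a[0]/2.2,a[1]/2.2)
s1=plane(W,f((312,331)),.031); d1=plane(W,f((312,212)),.031); b=plane(W,f((374,178)),.05)
print(s1,d1,np.linalg.norm(s1-d1),b)
v=(d1-s1)[:2];v/=np.linalg.norm(v);print("yaw",np.degrees(np.arctan2(-v[0],v[1])))
```

```text
[ 0.53662528 -0.18090506  0.031     ] [ 0.51676893 -0.09614853  0.031     ] 0.08705138836393153 [ 0.55432443 -0.06670531  0.05      ]
yaw 13.185189752732015
```

View pics/wb2.png

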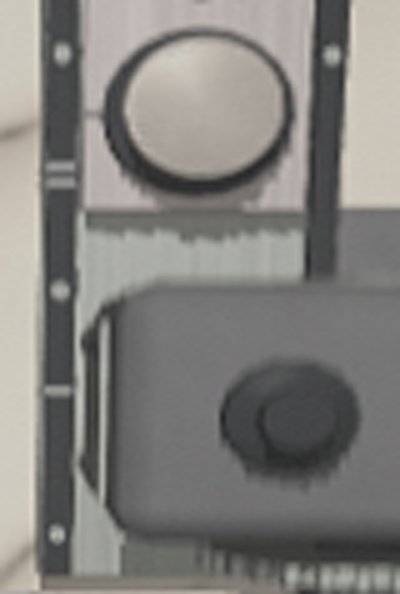

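Run:
```python
from h import *
W=pickle.load(open("wrist_b.pkl","rb"))
D=pickle.load(open("cam0.pkl","rb"));S=D["scene"]
f=lambda x,y:(280+x/5-.4,55+y/4.1-.38)
s1=plane(W,f(58,390),.031); d1=plane(W,f(62,175),.031);b=plane(W,f(205,108),.05);l=plane(W,f(93,113),.034)
print(s1,d1,np.linalg.norm(s1-d1),b,l)
v=(d1-s1)[:2];v/=np.linalg.norm(v);print("yaw",np.degrees(np.arctan2(-v[0],v[1])))
print("along y: line-single",(l-s1)[:2]@v,"block",(b-s1)[:2]@v, "perp", (b-s1)[:2]@[v[1],-v[0]])
l2=plane(S,(200+330/6,195+133/6),.034);s2=plane(S,(293.3,234.2),.031);print("scene line",l2,(l2-s2)[:2]@v)
```

```text
[ 0.53532988 -0.17997928  0.031     ] [ 0.51739142 -0.0975041   0.031     ] 0.08440346207215157 [ 0.55525486 -0.06656917  0.05      ] [ 0.52183708 -0.07314477  0.034     ]
yaw 12.270792210161547
along y: line-single 0.10726143237135258 block 0.10658444370467686 perp 0.043573077595633725
scene line [ 0.52024275 -0.07361919  0.034     ] 0.10656011683603578
```

Call:
arm_command(
  plan=[
    [[0,1.8,0],0],
    [[0,3.6,0],0],
    [[0,5.4,0],0],
    [[0.1,7.2,0],0],
    [[0.1,8.8,0],0],
  ],
)

```text
time: 4.25
position: [0.5317, -0.0038, 0.3725]
tool_rot: [-0.553, 0.441, -0.44, 0.553]
ft_force: [0.4, -0.9, 0.3]
grip_width: 0.0872
```

Call:
arm_command(
  plan=[
    [[0,1.0,-0.5],0],
    [[0,1.4,-1.5],0],
    [[0,1.45,-3.0],0],
    [[0,1.45,-4.5],0],
    [[0,1.45,-6],0],
  ],
)

```text
time: 4.75
position: [0.5318, 0.0307, 0.2216]
tool_rot: [-0.553, 0.44, -0.44, 0.553]
ft_force: [0.3, 0.1, -0.2]
grip_width: 0.0868
```

```bash
python3 st.py c wrist scene top
```

```text
4.75 [-1.520e-01  4.050e-01  1.665e+00  1.000e-03  1.072e+00 -3.790e-01] [0.5318 0.0307 0.2216] [ 0.3  0.1 -0.2] yaw 12.95 w 0.0868
```

View pics/wrist_c.png

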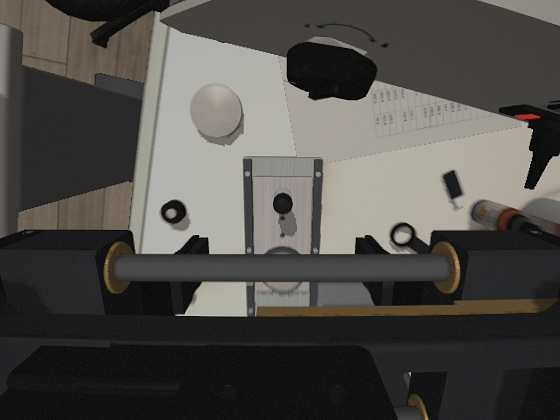

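View pics/scene_c.png

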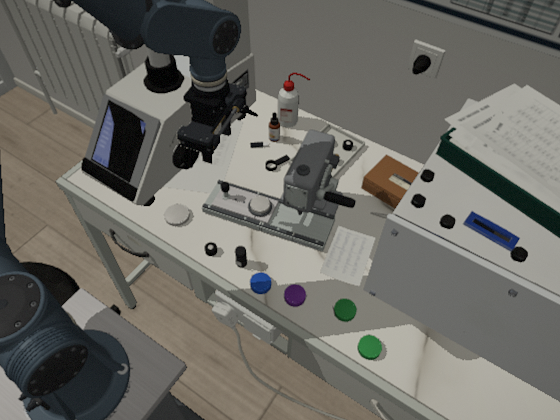

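Run:
```python
from h import *
W=pickle.load(open("wrist_c.pkl","rb"))
for d in dark(W,(265,185,300,225),45): print(d, plane(W,d[1],.08))
d=dark(W,(265,185,300,225),45)
```

```text
([8, 8, 20, 21, 310], [282.34, 203.1], ((282.5, 203.0), (19.091880798339844, 19.091880798339844), 45.0)) [0.53308507 0.03061708 0.08      ]
```

Call:
arm_command(
  plan=[
    [[0,-0.1,-1.5],0],
    [[0,-0.1,-3.0],0],
    [[0,-0.1,-4.5],0],
    [[0,-0.1,-5.8],0],
    [[0,-0.1,-6.6],0],
  ],
)

```text
time: 5.4
position: [0.5338, 0.0269, 0.0577]
tool_rot: [-0.552, 0.441, -0.442, 0.553]
ft_force: [0.2, 0.9, 0.0]
grip_width: 0.0869
```

```bash
python3 st.py d wrist scene
```

```text
5.4 [-0.159  0.662  1.791  0.     0.687 -0.383] [0.5338 0.0269 0.0577] [0.2 0.9 0. ] yaw 12.81 w 0.0869
```

View pics/wrist_d.png

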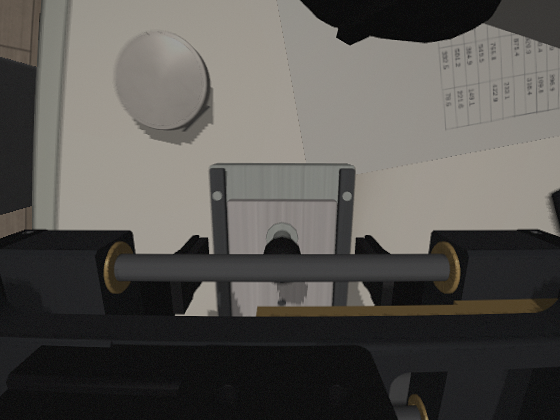

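Call:
arm_command(
  plan=[
    [[0,0,0],0],
    [[0,0,0],0],
    [[0,0,0],0],
    [[0,0,0],0],
    [[0,0,0],0],
  ],
  fingers=-1,
  force=12,
)

```text
time: 6.0
position: [0.5329, 0.0268, 0.0583]
tool_rot: [-0.552, 0.441, -0.442, 0.553]
ft_force: [-0.7, 0.6, -1.1]
grip_width: 0.055
```

Call:
arm_command(
  plan=[
    [[0,0,0],0],
    [[0,0,0],0],
    [[0,0,0],0],
    [[0,0,0],0],
  ],
)

```text
time: 6.4
position: [0.5327, 0.0268, 0.0575]
tool_rot: [-0.552, 0.441, -0.441, 0.553]
ft_force: [2.5, 1.6, -0.8]
grip_width: 0.0232
```

```bash
python3 st.py e wrist top
```

```text
6.4 [-0.159  0.662  1.793  0.     0.687 -0.382] [0.5327 0.0268 0.0575] [ 2.5  1.6 -0.8] yaw 12.75 w 0.0232
```

View pics/wrist_e.png

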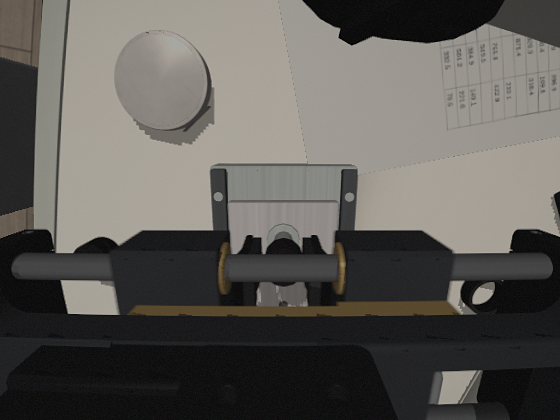

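Call:
arm_command(
  plan=[
    [[0,0,0],0],
    [[0.09,-0.4,0],0],
    [[0.17,-0.8,0],0],
    [[0.26,-1.2,0],0],
    [[0.35,-1.6,0],0],
  ],
)

```text
time: 7.0
position: [0.5406, -0.0118, 0.0574]
tool_rot: [-0.552, 0.443, -0.441, 0.553]
ft_force: [0.6, 6.7, 2.1]
grip_width: 0.0214
```

```bash
python3 st.py f wrist
```

```text
7.0 [-0.23   0.668  1.772  0.004  0.703 -0.454] [ 0.5406 -0.0118  0.0574] [0.6 6.7 2.1] yaw 12.67 w 0.0214
```

Call:
arm_command(
  plan=[
    [[0.1,-0.45,0],0],
    [[0.2,-0.9,0],0],
    [[0.29,-1.35,0],0],
    [[0.39,-1.8,0],0],
    [[0.48,-2.2,0],0],
  ],
)

```text
time: 7.55
position: [0.5529, -0.0667, 0.0575]
tool_rot: [-0.552, 0.443, -0.441, 0.553]
ft_force: [2.1, 7.9, 1.0]
grip_width: 0.0214
```

Call:
arm_command(
  plan=[
    [[0,0,0],0],
    [[0,0,0],0],
  ],
)

```text
time: 7.75
position: [0.5536, -0.0687, 0.0575]
tool_rot: [0.553, -0.441, 0.442, -0.552]
ft_force: [1.0, -1.2, -1.3]
grip_width: 0.022
```

```bash
python3 st.py g wrist scene top;  python3 -c "
import cv2
s=cv2.imread('pics/scene_g.png'); cv2.imwrite('pics/scene_gc.png',cv2.resize(s[140:260,190:360],None,fx=4.5,fy=4.5,interpolation=cv2.INTER_CUBIC))
s=cv2.imread('pics/top_g.png'); cv2.imwrite('pics/top_gc.png',cv2.resize(s[150:250,170:340],None,fx=4.5,fy=4.5,interpolation=cv2.INTER_CUBIC))"
```

```text
7.75 [-3.230e-01  6.810e-01  1.731e+00 -1.000e-03  7.290e-01 -5.450e-01] [ 0.5536 -0.0687  0.0575] [ 1.  -1.2 -1.3] yaw 12.78 w 0.022
```

View pics/scene_gc.png

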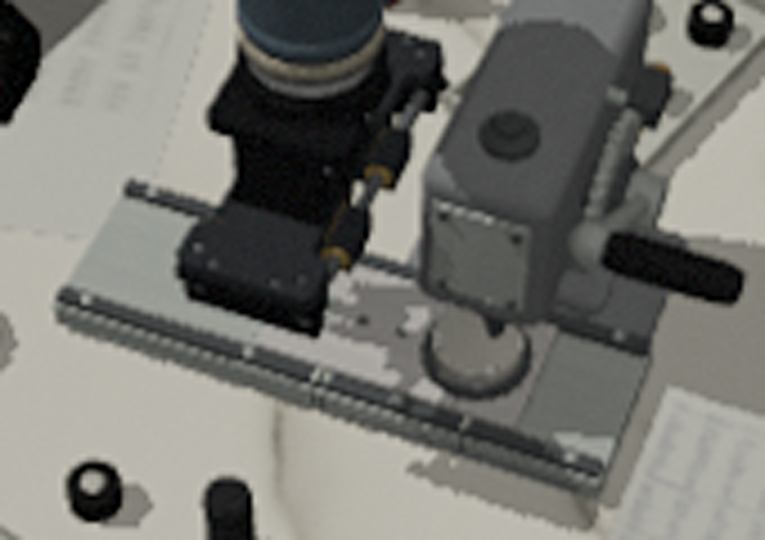

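View pics/top_gc.png

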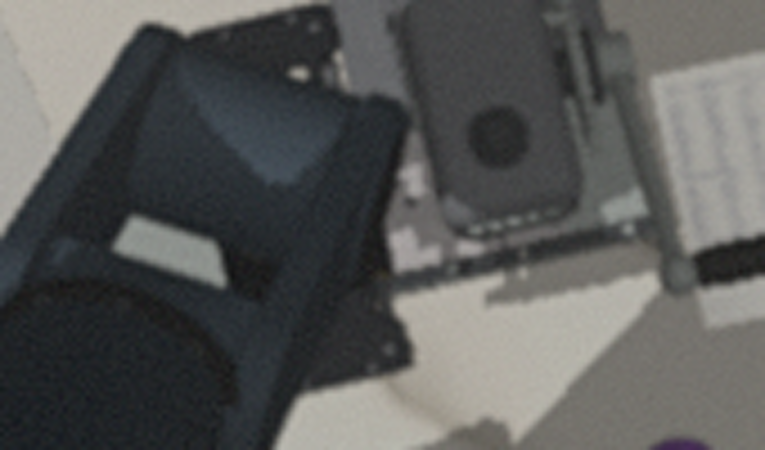

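View pics/wrist_g.png

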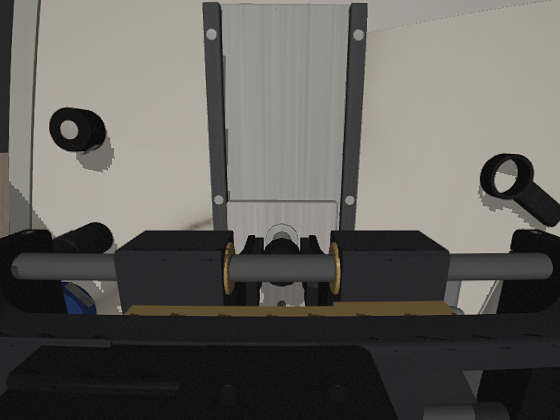

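Run:
```python
import cv2
s=cv2.imread('pics/scene_g.png'); cv2.imwrite('pics/sg2.png',cv2.resize(s[195:250,255:330],None,fx=10,fy=10,interpolation=cv2.INTER_CUBIC))
```

```text
(no output)
```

View pics/sg2.png

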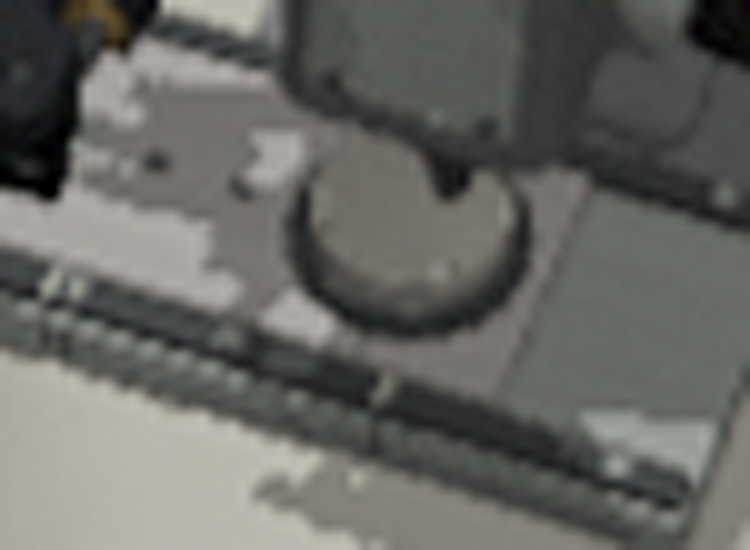

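Call:
arm_command(
  plan=[
    [[0.02,-0.1,0],0],
    [[0.04,-0.2,0],0],
    [[0.06,-0.28,0],0],
    [[0.08,-0.36,0],0],
    [[0.08,-0.36,0],0],
  ],
)

```text
time: 8.4
position: [0.5549, -0.0752, 0.0575]
tool_rot: [-0.552, 0.442, -0.441, 0.553]
ft_force: [1.5, 5.3, -0.6]
grip_width: 0.0214
```

```bash
python3 st.py h wrist scene
```

```text
8.4 [-0.336  0.684  1.723  0.004  0.736 -0.56 ] [ 0.5549 -0.0752  0.0575] [ 1.5  5.3 -0.6] yaw 12.71 w 0.0214
```

Call:
arm_command(
  plan=[
    [[0.02,-0.1,0],0],
    [[0.02,-0.1,0],0],
    [[0.02,-0.1,0],0],
  ],
)

```text
time: 8.8
position: [0.5554, -0.0777, 0.0575]
tool_rot: [-0.552, 0.442, -0.441, 0.553]
ft_force: [3.1, 5.3, -1.4]
grip_width: 0.0216
```

```bash
python3 st.py i wrist scene
```

```text
8.8 [-0.34   0.684  1.721  0.004  0.738 -0.564] [ 0.5554 -0.0777  0.0575] [ 3.1  5.3 -1.4] yaw 12.72 w 0.0216
```

Call:
arm_command(
  plan=[
    [[0,0,0],0],
    [[0,0,0],0],
    [[0,0,0],0],
    [[0,0,0],0],
    [[0,0,0],0],
  ],
  fingers=0.6,
)

```text
time: 9.4
position: [0.5557, -0.0799, 0.0576]
tool_rot: [0.552, -0.441, 0.441, -0.552]
ft_force: [-0.5, -0.4, 0.8]
grip_width: 0.0535
```

Call:
arm_command(
  plan=[
    [[0,0,1.0],0],
    [[0,0,2.8],0],
    [[0,0,4.6],0],
    [[0,0,6.4],0],
    [[0,0,8.2],0],
  ],
)

```text
time: 9.9
position: [0.5552, -0.0797, 0.2644]
tool_rot: [0.552, -0.442, 0.441, -0.552]
ft_force: [0.9, -0.6, 0.2]
grip_width: 0.0699
```

Call:
arm_command(
  plan=[
    [[-0.3,-0.6,1.6],0],
    [[-1.0,-1.6,2.4],0],
    [[-1.8,-3.2,2.4],0],
    [[-2.5,-4.9,2.4],0],
    [[-3.0,-6.4,2.4],0],
  ],
)

```text
time: 10.4
position: [0.4794, -0.2411, 0.323]
tool_rot: [0.553, -0.441, 0.442, -0.552]
ft_force: [0.9, 0.1, -0.6]
grip_width: 0.0697
```

```bash
python3 st.py j wrist;  python3 -c "
import cv2
s=cv2.imread('pics/wrist_j.png'); cv2.imwrite('pics/wrist_jc.png',cv2.resize(s[0:260,200:460],None,fx=2.3,fy=2.3,interpolation=cv2.INTER_CUBIC))"
```

```text
10.4 [-0.674  0.3    1.521 -0.     1.32  -0.897] [ 0.4794 -0.2411  0.323 ] [ 0.9  0.1 -0.6] yaw 12.75 w 0.0697
```

View pics/wrist_jc.png

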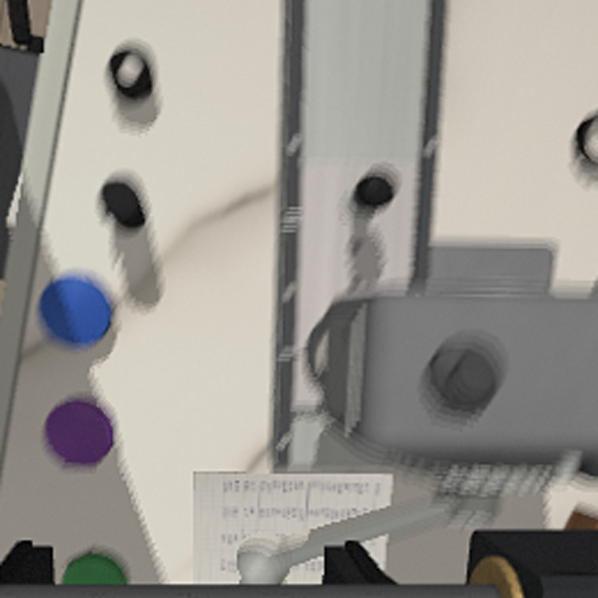

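Call:
arm_command(
  plan=[
    [[-1.5,0,0],0],
    [[-2.8,0,-0.8],0],
    [[-3.2,0,-1.6],0],
    [[-3.2,0,-1.6],0],
    [[-3.2,0,-1.6],0],
  ],
)

```text
time: 10.95
position: [0.4012, -0.24, 0.2829]
tool_rot: [-0.552, 0.441, -0.442, 0.552]
ft_force: [0.5, -0.5, 0.3]
grip_width: 0.0698
```

```bash
python3 st.py k wrist scene top;  python3 -c "
import cv2
s=cv2.imread('pics/wrist_k.png'); cv2.imwrite('pics/wrist_kc.png',cv2.resize(s[0:260,200:460],None,fx=2.3,fy=2.3,interpolation=cv2.INTER_CUBIC))"
```

```text
10.95 [-0.779  0.236  1.734  0.     1.171 -1.001] [ 0.4012 -0.24    0.2829] [ 0.5 -0.5  0.3] yaw 12.73 w 0.0698
```

View pics/wrist_kc.png

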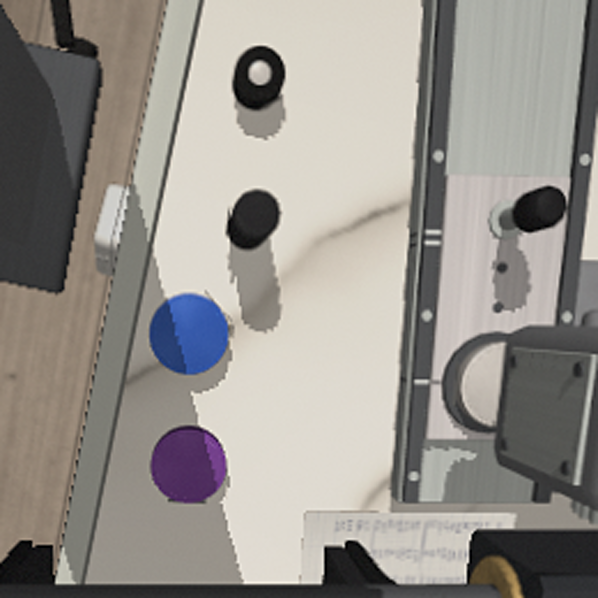

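View pics/scene_k.png

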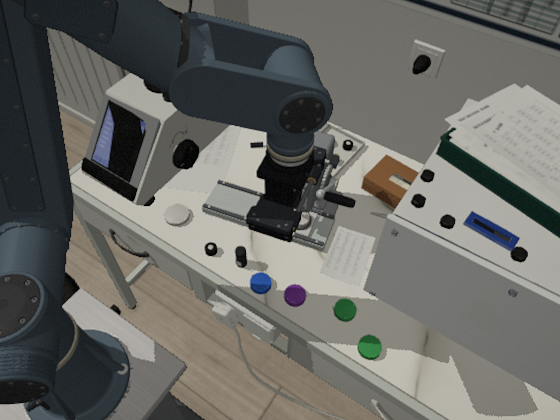

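Beautiful view: single line at crop (425,381), block's left limb at (443,384), black plate line in between. Zoom there.

Run:
```python
import cv2
s=cv2.imread('pics/wrist_k.png'); cv2.imwrite('pics/wk2.png',cv2.resize(s[90:220,365:440],None,fx=6,fy=4.5,interpolation=cv2.INTER_CUBIC))
```

```text
(no output)
```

View pics/wk2.png

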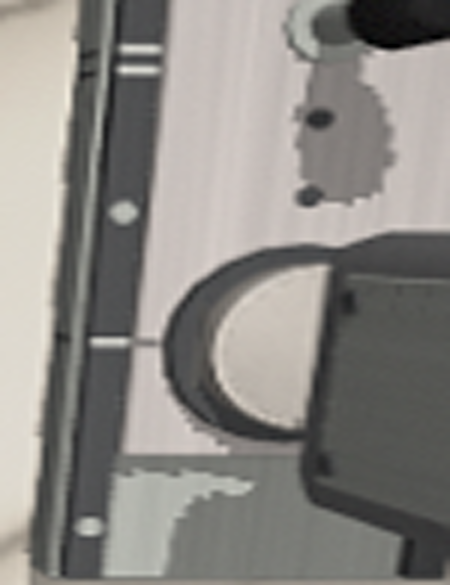

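Call:
arm_command(
  plan=[
    [[0,0,1.5],0],
    [[0.6,-0.3,3.0],0],
    [[2.0,-0.8,3.4],0],
    [[3.6,-1.5,3.4],0],
    [[4.6,-1.95,3.4],0],
  ],
)

```text
time: 11.6
position: [0.5194, -0.2896, 0.3692]
tool_rot: [-0.553, 0.439, -0.443, 0.553]
ft_force: [-0.4, -0.6, -1.6]
grip_width: 0.0694
```

Call:
arm_command(
  plan=[
    [[0,0,0],0],
    [[0,0,0],0],
  ],
)

```text
time: 11.8
position: [0.5164, -0.2881, 0.3674]
tool_rot: [0.553, -0.441, 0.441, -0.553]
ft_force: [-0.1, -0.2, 0.1]
grip_width: 0.0699
```

```bash
python3 st.py l wrist scene top;  python3 -c "
import cv2
s=cv2.imread('pics/wrist_l.png'); cv2.imwrite('pics/wrist_lc.png',cv2.resize(s[130:320,150:420],None,fx=2.6,fy=2.6,interpolation=cv2.INTER_CUBIC))
s=cv2.imread('pics/top_l.png'); cv2.imwrite('pics/top_lc.png',cv2.resize(s[120:260,230:400],None,fx=4,fy=4,interpolation=cv2.INTER_CUBIC))"
```

```text
11.8 [-0.698  0.352  1.32  -0.     1.47  -0.922] [ 0.5164 -0.2881  0.3674] [-0.1 -0.2  0.1] yaw 12.83 w 0.0699
```

View pics/wrist_lc.png

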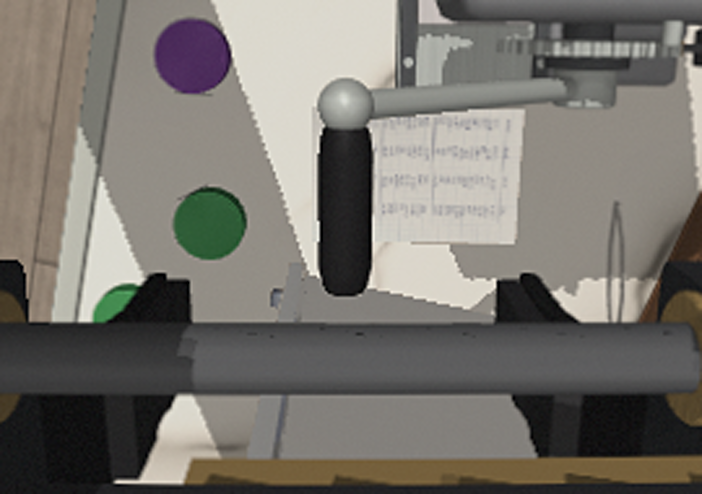

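View pics/scene_l.png

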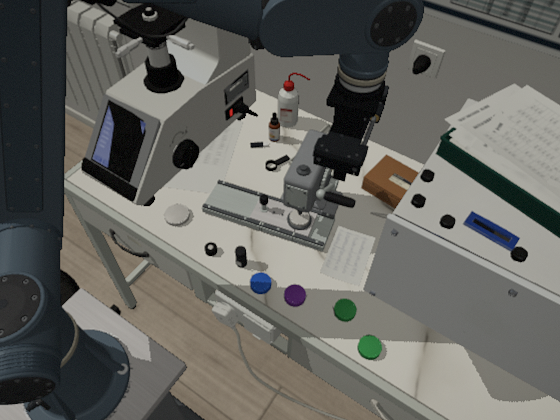

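Run:
```python
from h import *
W=pickle.load(open("wrist_l.pkl","rb"))
for y in (128,210,293): print(plane(W,(150+345/2.6,130+y/2.6),.265))
for d in dark(W,(265,175,305,246),45): print(d, plane(W,d[1],.265))
# ball
print(plane(W,(150+345/2.6,130+105/2.6),.262))
```

```text
[ 0.51091469 -0.25812088  0.265     ]
[ 0.51755147 -0.28704579  0.265     ]
[ 0.52464518 -0.31795681  0.265     ]
([8, 4, 20, 65, 1221], [282.45, 210.96], ((282.5, 211.0), (64.0, 19.0), 90.0)) [ 0.51737112 -0.28727612  0.265     ]
[ 0.50918852 -0.25056747  0.262     ]
```

Call:
arm_command(
  plan=[
    [[0.04,0,-1.2],0],
    [[0.04,0,-2.6],0],
    [[0.04,0,-3.8],0],
    [[0.04,0,-4.6],0],
    [[0.04,0,-5.0],0],
  ],
)

```text
time: 12.45
position: [0.5152, -0.2874, 0.241]
tool_rot: [-0.552, 0.443, -0.44, 0.552]
ft_force: [-0.1, 0.3, -0.2]
grip_width: 0.0699
```

Call:
arm_command(
  plan=[
    [[0,0,0],0],
    [[0,0,0],0],
    [[0,0,0],0],
    [[0,0,0],0],
    [[0,0,0],0],
  ],
  fingers=-1,
  force=15,
)

```text
time: 12.95
position: [0.5171, -0.2887, 0.2434]
tool_rot: [0.552, -0.441, 0.442, -0.552]
ft_force: [0.5, 0.2, 0.0]
grip_width: 0.0373
```

Call:
arm_command(
  plan=[
    [[0,0,0],0],
    [[0,0,0],0],
    [[0,0,0],0],
  ],
)

```text
time: 13.25
position: [0.5173, -0.2884, 0.2427]
tool_rot: [-0.552, 0.441, -0.442, 0.553]
ft_force: [2.3, 1.2, 0.5]
grip_width: 0.019
```

```bash
python3 st.py m wrist scene
```

```text
13.25 [-6.980e-01  4.600e-01  1.495e+00  1.000e-03  1.185e+00 -9.200e-01] [ 0.5173 -0.2884  0.2427] [2.3 1.2 0.5] yaw 12.75 w 0.019
```

View pics/wrist_m.png

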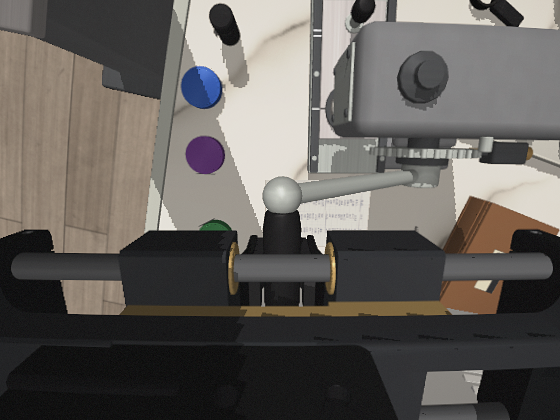

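Call:
arm_command(
  plan=[
    [[0,0,0],0],
    [[0,0,0],0],
    [[-0.18,-0.04,-0.25],0],
    [[-0.37,-0.08,-0.5],0],
    [[-0.37,-0.08,-0.5],0],
  ],
  force=30,
)

```text
time: 13.85
position: [0.5091, -0.2903, 0.231]
tool_rot: [-0.551, 0.44, -0.443, 0.553]
ft_force: [4.4, 3.0, 5.2]
grip_width: 0.0187
```

```bash
python3 st.py
```

```text
13.85 [-0.711  0.463  1.527  0.004  1.147 -0.934] [ 0.5091 -0.2903  0.231 ] [4.4 3.  5.2] yaw 12.7 w 0.0187
```

Call:
arm_command(
  plan=[
    [[-0.16,-0.03,-0.27],0],
    [[-0.31,-0.07,-0.54],0],
    [[-0.31,-0.07,-0.54],0],
    [[-0.31,-0.07,-0.54],0],
  ],
)

```text
time: 14.25
position: [0.5012, -0.292, 0.2172]
tool_rot: [-0.551, 0.441, -0.443, 0.553]
ft_force: [4.2, 2.6, 2.4]
grip_width: 0.0187
```

Call:
arm_command(
  plan=[
    [[-0.14,-0.03,-0.29],0],
    [[-0.26,-0.06,-0.57],0],
    [[-0.37,-0.09,-0.87],0],
    [[-0.46,-0.11,-1.16],0],
    [[-0.46,-0.11,-1.16],0],
  ],
)

```text
time: 14.75
position: [0.4897, -0.2946, 0.1877]
tool_rot: [-0.551, 0.441, -0.443, 0.553]
ft_force: [5.5, 2.8, 3.5]
grip_width: 0.0184
```

```bash
cat > ang.py <<'E'
from rig import get_obs
import numpy as np
o=get_obs();p=o["position"]; z=p[2]+.0187
ux=np.array([.976,.218]); g0=np.array([.5173,-.2884]); dx=(p[:2]-g0)@ux
print("angle from z",np.radians(40)-np.arcsin((z-.165)/.15)," from xz",np.radians(40)-np.arctan2(z-.165,.1149-dx),"radius",np.hypot(z-.165,.1149-dx))
E
python3 st.py; python3 ang.py
```

```text
14.75 [-0.739  0.498  1.607  0.003  1.034 -0.962] [ 0.4897 -0.2946  0.1877] [5.5 2.8 3.5] yaw 12.7 w 0.0184
angle from z 0.41824393893710904  from xz 0.41636904648242556 radius 0.14902816823389148
```

Call:
arm_command(
  plan=[
    [[-0.08,-0.02,-0.31],0],
    [[-0.14,-0.03,-0.62],0],
    [[-0.18,-0.04,-0.93],0],
    [[-0.18,-0.04,-0.93],0],
  ],
)

```text
time: 15.15
position: [0.4849, -0.2957, 0.1651]
tool_rot: [-0.552, 0.441, -0.442, 0.553]
ft_force: [2.5, 3.8, 7.4]
grip_width: 0.0185
```

```bash
python3 st.py; python3 ang.py
```

```text
15.15 [-0.745  0.524  1.637  0.002  0.979 -0.969] [ 0.4849 -0.2957  0.1651] [2.5 3.8 7.4] yaw 12.72 w 0.0185
angle from z 0.5727715982222866  from xz 0.5721982815918025 radius 0.1493207085487367
```

Call:
arm_command(
  plan=[
    [[-0.01,0,-0.1],0],
    [[-0.02,0,-0.2],0],
    [[-0.02,0,-0.2],0],
  ],
)

```text
time: 15.45
position: [0.4843, -0.2959, 0.1604]
tool_rot: [-0.552, 0.441, -0.442, 0.553]
ft_force: [2.4, 2.9, 6.0]
grip_width: 0.0186
```

```bash
python3 st.py; python3 ang.py
```

```text
15.45 [-0.746  0.53   1.642  0.002  0.968 -0.969] [ 0.4843 -0.2959  0.1604] [2.4 2.9 6. ] yaw 12.73 w 0.0186
angle from z 0.6039698953054494  from xz 0.6036089020196375 radius 0.14942883035311502
```

Call:
arm_command(
  plan=[
    [[-0.01,0,-0.06],0],
    [[-0.02,0,-0.12],0],
    [[-0.02,0,-0.12],0],
  ],
)

```text
time: 15.75
position: [0.4839, -0.2959, 0.1575]
tool_rot: [-0.552, 0.441, -0.442, 0.553]
ft_force: [2.6, 4.2, 7.1]
grip_width: 0.0183
```

```bash
python3 st.py; python3 ang.py
```

```text
15.75 [-0.747  0.534  1.645  0.002  0.96  -0.97 ] [ 0.4839 -0.2959  0.1575] [2.6 4.2 7.1] yaw 12.73 w 0.0183
angle from z 0.6234424581101825  from xz 0.6232113700413515 radius 0.14953819437344176
```

Call:
arm_command(
  plan=[
    [[0,0,-0.04],0],
    [[0,0,-0.04],0],
  ],
)

```text
time: 15.95
position: [0.4838, -0.296, 0.1565]
tool_rot: [-0.552, 0.441, -0.442, 0.553]
ft_force: [2.4, 3.0, 6.2]
grip_width: 0.0182
```

Call:
arm_command(
  plan=[
    [[0,0,-0.04],0],
    [[0,0,-0.04],0],
  ],
)

```text
time: 16.15
position: [0.4837, -0.296, 0.1554]
tool_rot: [-0.552, 0.441, -0.442, 0.553]
ft_force: [2.4, 3.1, 6.0]
grip_width: 0.0182
```

Call:
arm_command(
  plan=[
    [[0,0,-0.04],0],
    [[0,0,-0.04],0],
  ],
)

```text
time: 16.35
position: [0.4837, -0.296, 0.1544]
tool_rot: [-0.552, 0.441, -0.442, 0.553]
ft_force: [1.9, 3.3, 6.6]
grip_width: 0.0182
```

```bash
python3 ang.py; python3 st.py n wrist scene top; python3 -c "
import cv2
s=cv2.imread('pics/scene_n.png'); cv2.imwrite('pics/scene_nc.png',cv2.resize(s[120:260,230:400],None,fx=4.4,fy=4.2,interpolation=cv2.INTER_CUBIC))"
```

```text
angle from z 0.644047252041632  from xz 0.6439061140426533 radius 0.1496099622378105
16.35 [-7.470e-01  5.380e-01  1.648e+00  1.000e-03  9.540e-01 -9.700e-01] [ 0.4837 -0.296   0.1544] [1.9 3.3 6.6] yaw 12.74 w 0.0182
```

View pics/wrist_n.png

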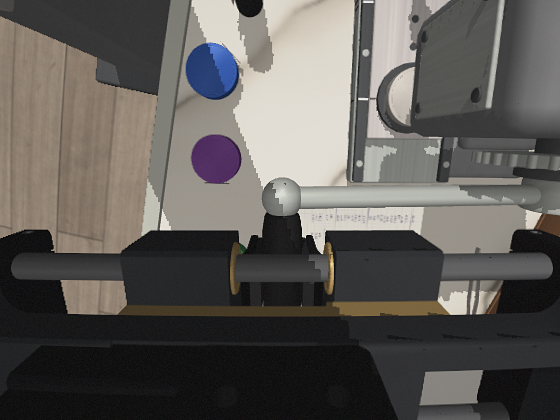

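View pics/scene_nc.png

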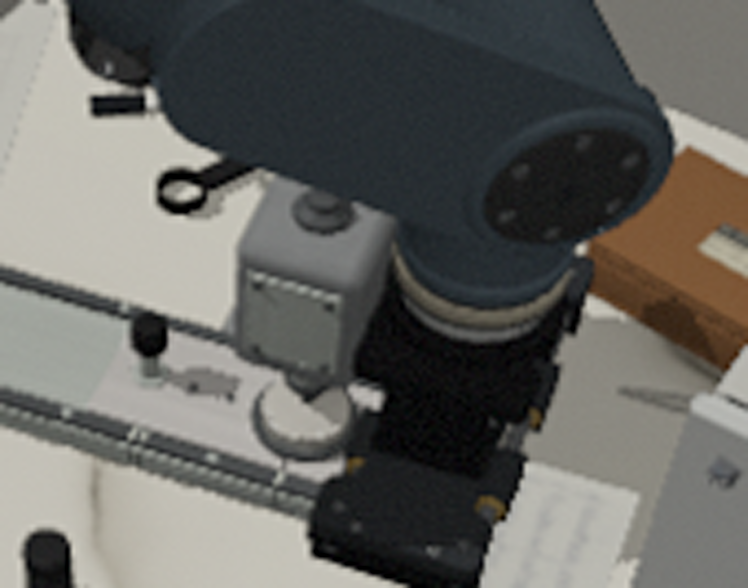

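Call:
arm_command(
  plan=[
    [[0,0,-0.04],0],
    [[0,0,-0.04],0],
  ],
)

```text
time: 16.7
position: [0.4836, -0.2961, 0.1534]
tool_rot: [-0.552, 0.441, -0.442, 0.553]
ft_force: [2.8, 3.3, 6.0]
grip_width: 0.018
```

Call:
arm_command(
  plan=[
    [[0,0,-0.04],0],
    [[0,0,-0.04],0],
  ],
)

```text
time: 16.9
position: [0.4836, -0.2961, 0.1524]
tool_rot: [-0.552, 0.441, -0.442, 0.553]
ft_force: [2.1, 2.4, 6.4]
grip_width: 0.0178
```

```bash
python3 ang.py
python3 - <<'E'
from h import *
import os
for t in "mn":
    c=pickle.load(open(f"wrist_{t}.pkl","rb")); g=c["pixels"][165:225,255:310].astype(np.uint8)
    gr=cv2.cvtColor(g,cv2.COLOR_RGB2GRAY)
    cv2.imwrite(f"pics/ball_{t}.png",cv2.resize(g[:,:,::-1],None,fx=7,fy=7,interpolation=cv2.INTER_CUBIC))
E
python3 -c "
import cv2,numpy as np
a=cv2.imread('pics/ball_m.png');b=cv2.imread('pics/ball_n.png');cv2.imwrite('pics/ball2.png',np.hstack([a,b]))"
```

```text
angle from z 0.6573131554817402  from xz 0.6572132761384525 radius 0.14963406289983572
```

View pics/ball2.png

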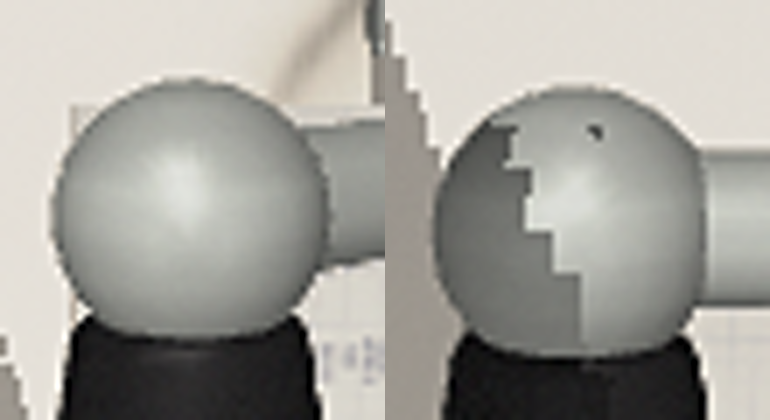

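```bash
python3 st.py o wrist scene top
python3 - <<'E'
from h import *
from scipy.optimize import least_squares
for t in "mno":
    c=pickle.load(open(f"wrist_{t}.pkl","rb")); g=cv2.GaussianBlur(cv2.cvtColor(c["pixels"],cv2.COLOR_RGB2GRAY).astype(np.float32),(0,0),.7)
    cx,cy=282.,196.; pts=[]
    for a in np.radians(np.r_[150:380:4]):   # image angles, cos right, sin down; keep upper/left/right limb
        if -25<((np.degrees(a)+180)%360-180)<25: continue
        r=np.arange(15,25,.1)
        xs=(cx+r*np.cos(a)).astype(np.float32);ys=(cy+r*np.sin(a)).astype(np.float32)
        v=cv2.remap(g,xs[None],ys[None],cv2.INTER_LINEAR)[0]
        d=np.abs(np.gradient(v)); i=d.argmax(); 
        if d[i]>.8: pts.append((xs[i],ys[i]))
    pts=np.array(pts)
    f=lambda p:np.hypot(pts[:,0]-p[0],pts[:,1]-p[1])-p[2]
    s=least_squares(f,[cx,cy,19.5],loss="soft_l1",f_scale=.2); print(t,len(pts),s.x.round(2),np.median(abs(s.fun)).round(2))
s=cv2.imread("pics/top_o.png");cv2.imwrite("pics/top_oc.png",cv2.resize(s[120:260,230:400],None,fx=4,fy=4,interpolation=cv2.INTER_CUBIC))
E
```

```text
16.9 [-7.47e-01  5.41e-01  1.65e+00  1.00e-03  9.49e-01 -9.70e-01] [ 0.4836 -0.2961  0.1524] [2.1 2.4 6.4] yaw 12.74 w 0.0178
m 47 [281.88 195.81  20.13] 0.16
n 47 [281.89 197.69  20.75] 0.17
o 47 [281.83 197.63  20.67] 0.17
```

View pics/top_oc.png

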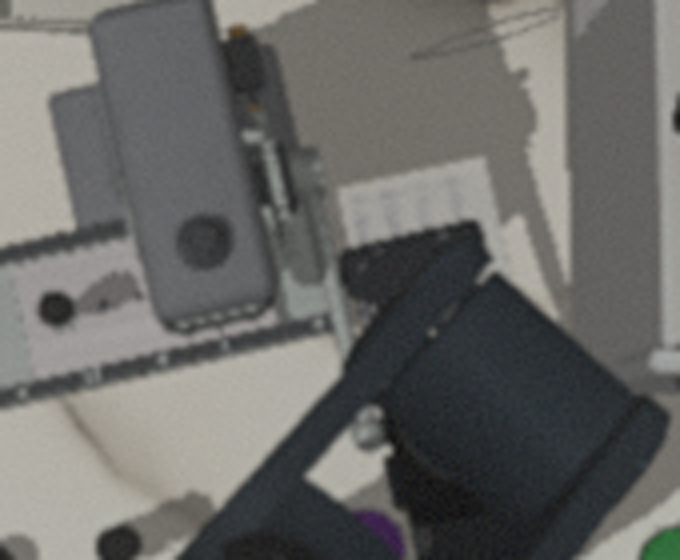

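Call:
arm_command(
  plan=[
    [[0,0,0],0],
    [[0,0,-0.04],0],
    [[0,0,-0.04],0],
  ],
  force=45,
)

```text
time: 17.35
position: [0.4835, -0.2961, 0.1517]
tool_rot: [-0.552, 0.441, -0.442, 0.553]
ft_force: [2.0, 3.2, 8.4]
grip_width: 0.0177
```

Call:
arm_command(
  plan=[
    [[0,0,-0.04],0],
    [[0,0,-0.04],0],
  ],
)

```text
time: 17.55
position: [0.4835, -0.2961, 0.1509]
tool_rot: [-0.552, 0.441, -0.442, 0.553]
ft_force: [0.2, 2.5, 9.9]
grip_width: 0.0176
```

Call:
arm_command(
  plan=[
    [[0,0,-0.04],0],
    [[0,0,-0.04],0],
  ],
)

```text
time: 17.75
position: [0.4834, -0.2961, 0.15]
tool_rot: [-0.552, 0.441, -0.442, 0.553]
ft_force: [0.4, 2.4, 10.9]
grip_width: 0.018
```

```bash
python3 ang.py; python3 st.py p wrist
```

```text
angle from z 0.6735714707105863  from xz 0.6735209247853919 radius 0.1496919900994857
17.75 [-7.470e-01  5.440e-01  1.652e+00  1.000e-03  9.440e-01 -9.700e-01] [ 0.4834 -0.2961  0.15  ] [ 0.4  2.4 10.9] yaw 12.75 w 0.018
```

Call:
arm_command(
  plan=[
    [[0,0,0],0],
    [[0,0,0],0],
    [[0,0,0],0],
    [[0,0,0],0],
    [[0,0,0],0],
  ],
)

```text
time: 18.3
position: [0.4834, -0.2961, 0.15]
tool_rot: [-0.552, 0.441, -0.442, 0.553]
ft_force: [1.0, 3.5, 10.4]
grip_width: 0.0177
```

Call:
arm_command(
  plan=[
    [[0,0,0],0],
    [[0,0,0],0],
    [[0,0,0],0],
    [[0,0,0],0],
    [[0,0,0],0],
  ],
)

```text
time: 18.8
position: [0.4835, -0.2961, 0.15]
tool_rot: [-0.552, 0.441, -0.442, 0.553]
ft_force: [0.4, 2.8, 10.5]
grip_width: 0.0178
```

```bash
python3 ang.py; python3 st.py q wrist scene
python3 - <<'E'
from h import *
from scipy.optimize import least_squares
for t in "mopq":
    c=pickle.load(open(f"wrist_{t}.pkl","rb")); g=cv2.GaussianBlur(cv2.cvtColor(c["pixels"],cv2.COLOR_RGB2GRAY).astype(np.float32),(0,0),.7)
    cx,cy=282.,196.5; pts=[]
    for a in np.radians(np.r_[150:335:3]):
        r=np.arange(16,25,.1)
        xs=(cx+r*np.cos(a)).astype(np.float32);ys=(cy+r*np.sin(a)).astype(np.float32)
        v=cv2.remap(g,xs[None],ys[None],cv2.INTER_LINEAR)[0]
        d=np.abs(np.gradient(v)); i=d.argmax(); pts.append((xs[i],ys[i]))
    pts=np.array(pts)
    f=lambda p:np.hypot(pts[:,0]-p[0],pts[:,1]-p[1])-p[2]
    s=least_squares(f,[cx,cy,19.5],loss="soft_l1",f_scale=.2); print(t,s.x.round(2),np.median(abs(s.fun)).round(2))
W=cv2.imread("pics/wrist_q.png"); cv2.imwrite("pics/wrist_qc.png",cv2.resize(W[0:230,180:480],None,fx=2.5,fy=2.5,interpolation=cv2.INTER_CUBIC))
E
```

```text
angle from z 0.6734609388809659  from xz 0.6734035754352635 radius 0.1496521058945941
18.8 [-7.470e-01  5.440e-01  1.652e+00  1.000e-03  9.440e-01 -9.700e-01] [ 0.4835 -0.2961  0.15  ] [ 0.4  2.8 10.5] yaw 12.75 w 0.0178
m [281.96 195.89  20.12] 0.23
o [281.89 197.61  20.77] 0.2
p [281.78 197.79  20.89] 0.2
q [281.77 197.82  20.92] 0.18
```

View pics/wrist_qc.png

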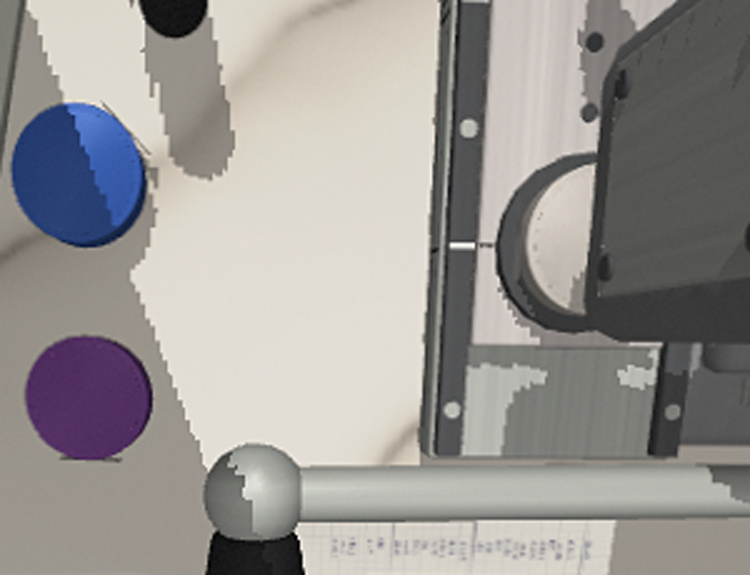

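View pics/scene_q.png

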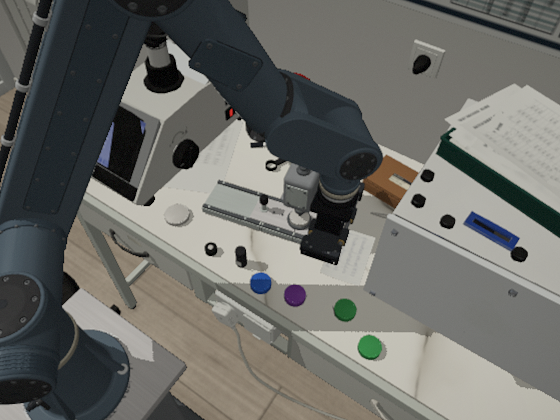

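```bash
python3 -c "
from rig import hand_in
print(hand_in())"
```

```text
the job is handed in; nothing more can be done
None
```

I slid the shuttle about 107 mm along its channel by its knob, without lifting it, so the block sits at the single mark. I then pulled the lever down three clicks and handed in while still holding it there. The clock was at about 19 s, and no verdict was reported.

- **Shuttle:** After I let go of the knob, the plate's black line met the single rail line to about 0.3 mm. It still lined up in the last picture.
- **Lever force:** The push rose from about 6.4 N to 10.9 N at the third click, as the roller dropped in. It then held at about 10.5 N for 1 s with no change in the arm's position.
- **Lever angle (two checks disagreed):** The finger position alone gives 0.673 rad. The ball on the lever looks slightly larger in the wrist camera, so the grip bar slipped about 4 to 5 mm up between the pads. That puts the real angle at about 0.64 rad. Either way it is past the third notch (0.628) and well short of the fourth (0.838).
- **Limits:** The largest force I read was about 11 N.
- **Other things on the bench:** I went near none of them, and those I can see in the last pictures have not moved.

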